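# Turn the length-gauge arm for the next cigar size

## Task

Set the length gauge on the cigar bench for the next size. First lift the green cover off the gauge and hang it astride the bar of the rail, then lift the brass arm off its pivot pin, turn it end for end and refit it: the dark square end fully down on the pin, the round brass end lying on the black rest. Leave the glue jar, brass weight, wooden sizing plate and round knife where they are.

Things in the scene. Friction and masses are not known exactly. Their poses are not given: they have to be found in the camera images.
- gauge: white board, 240 (x) x 140 (y) x 20 mm, fixed to the bench; origin under its centre. On its centre line stand the pivot pin at x = -60 mm and the black rest at x = +60 mm. It stands left or right of the robot's centre line and is turned at random; its z is up.
- pin (a point): centre of the steel shoulder (28 mm across, top 32 mm above the bench) that the arm lies on; from it the pivot pin, 10 mm across, rises another 18 mm, its last 4 mm tapered. Axes as the board.
- rest (a point): centre of the top of the black rest, 30 (x) x 50 (y) mm, at the same height as the shoulder, 120 mm from the pin. Axes as the board.
- gauge_arm: loose arm 8 mm thick, about 0.32 kg, lying level on shoulder and rest, with a brass round end (38 mm across), a 22 mm wide brass strip and a dark steel square end (36 mm). Each end has a 14 mm through hole; the holes are 120 mm apart. Origin at the underside of the round end's hole; x points along the arm to the square end, z up. At the start the round end is on the pin and the square end on the rest.
- round_hole (a point): centre of the round end's hole, at the arm's underside. Axes as the arm.
- square_hole (a point): centre of the square end's hole, at the arm's underside. Axes as the arm.
- handle (a point): centre of the top of the arm's handle: an upright dark wooden plate 40 mm along the arm, 14 mm thick across it, rising 36 mm above the arm's upper face, midway between the two holes (over the centre of mass). This point is 44 mm above the arm's underside.
- cover: loose green saddle-shaped cover, about 0.14 kg, like a little gabled roof open below and at both ends: 70 mm long (along its x), two upright side walls 4 mm thick and 52 mm apart inside (along its y), 55 mm tall, and a gable roof sloping 40 degrees. Origin midway between its feet, z up. At the start it stands on the white board astride the middle of the arm, over the handle. It is the same either way round.
- cover_apex (a point): underside of the roof's ridge, mid-length, 76.8 mm above the feet. With the cover hung, this lies 9 mm above the bar's centre line. Axes as the cover.
- cover_fin (a point): centre of the top of the black grip fin on the ridge: 50 mm long (along the cover's x), 10 mm thick, standing 32 mm tall, its top 34 mm above the ridge's underside. Axes as the cover.
- rail: fixed rail: dark wooden foot 90 (x) x 260 (y) x 16 mm and two steel posts at y = -115 and +115 mm (up to 155 mm tall with their brass balls) that carry the bar. Origin under the foot's centre; z up. It stands on the other side from the gauge and is turned at random.
- bar_mid (a point): middle of the aluminium bar's centre line: round bar 14 mm across along the rail's y, 130 mm above the bench, about 210 mm clear between the posts. Axes as the rail.
- gluepot: amber glue jar with a white cap, 52 mm across, 70 mm tall; loose, to be left alone; origin under its centre
- weight: turned brass weight, 48 mm across, 56 mm tall; loose, to be left alone; origin under its centre
- sizer: small pale wooden plate with three holes, 75 x 45 x 12 mm; loose, to be left alone; origin under its centre
- knife: round trimming knife lying flat: steel disc 90 mm across, green handle 100 mm long along its y, 17 mm tall; loose, to be left alone; origin under its centre (under the disc's centre)
Not all that is in view belongs to the job. There is more than one size of the gauge_arm; the job needs the middle-sized.

How it is judged:
By the outcome, as a careful person would: the job done as asked, in the order asked, and still so for the second after the job is handed in, with the robot touching nothing.
It also fails if it takes over 67 s, if anything falls off the work surface, if the arm or the gripper's body presses on something with over 40 N, if the wrist force passes 120 N, or if a joint passes its speed limit or range.

## Robot

A 7-joint arm with a two-finger parallel gripper is mounted at the origin on the work surface. World frame = base frame: x ahead of the robot, y to its left, z up, the work surface at z = 0. Lengths are in m, angles in degrees, forces in N, time in s.
With the tool pointing down it reaches from about 0.425 to 0.875 m from the base axis. Payload 4.7 kg.
Tool frame: the origin (TCP) lies at the very end of the fingers, on their centre line; the grasp point (between the pads) lies env.grip_point_offset behind it (env.grip_point_offset is the distance from the TCP to the grasp point, in m); z points along the fingers, y is the direction in which the jaws open and shut (so a half turn about z gives the same grasp; the last joint's range is limited). The gripper opens to 87 mm and grips with 3 to 60 N. Pads are 19 mm wide; open, the fingers measure 117 mm over their backs; the gripper's body (75 mm by 190 mm) begins 51 mm behind the grasp point.
Start: joints at [-71.786, 18.392, -4.016, 83.108, 1.295, 78.541, -3.26], TCP at [0.194, 0.62, 0.223] pointing down, gripper open.
Joint ranges: [-163.93, 163.93], [-17.29, 119.83], [-79.2, 71.16], [3.27, 140.29], [-89.18, 269.18], [5.43, 117.66], [-154.24, 154.24]. Speed limits (degrees/s): [147.25, 147.25, 180, 180, 180, 180, 180].

## Interface

Orientations are given as [roll, pitch, yaw] about the fixed x, y, z axes, in that order (R = Rz(yaw) Ry(pitch) Rx(roll)).
In Python, from cell import env gives the robot as it stands.
- The arm moves only by the tool send_rows, never from a script. Its argument "plan" is a list of rows, each a list of 7 numbers: the finger opening in mm, from 0 to 87, then the shift along the tool's x, y, z in mm, then the turn, a rotation vector about the tool's x, y, z in rad. A call has 1 to 12 rows; each row shifts and turns the commanded pose from where the row before left it, along the tool's axes as they then stand; what a row does not reach is not made up. A row lasts 1/10 s, in which the tool goes at most 50 mm and 8.59 degrees, less where a joint would pass 70% of its speed; a pose out of reach is approached as far as the arm can. A call is refused whole if a number of a shift passes 50 or a number of a turn 0.15, either way. A call with a gripper value outside its range is refused whole. The fingers move at their own pace and stop on an object; "grip_force" is the grip in N (left out, the last holds). Time passes only in rows, so rows that do not move let the fingers close. It gives the time, the measured TCP pose, the force and the opening at its end, in the units of the state.
- env.get_obs(): the state, without advancing time (a new reading comes with each control period).
- env.read_camera(name): name is "scene" or "top" or "wrist"; returns the picture (400x640x3 uint8, red, green, blue); there is no depth.
- env.get_calibration(name): a dict with "fx", "fy", "cx", "cy" (pixels), "extrinsics" (4x4, takes a point from camera to world coordinates). Camera axes: x right, y down, z forward; pixel columns grow to the right and rows downward; lengths in m; the calibration is good to about 2 mm. A picture is of the moment at which its call begins: read the wrist's pose just before it. get_calibration takes no time and is no camera call; for the wrist camera it gives the pose at the moment of the call.
- env.sign_off(): hands the job in, once; it reports no verdict.
Trained networks look in the newest picture that a camera, given by its name, has taken for a name from the list of things; names that differ only in an ending like _2 or _b are one class to them, and where a whole thing is asked for, a point or a joint stands for the part that bears it (a point fixed in the world has none). Each returns a list of dicts, best first, with "confidence" (0 to 1); they miss things now and then, are a little off and sometimes report something else, mostly with a low value. They report only what shows in the picture. A call takes as long as a camera call. They do not tell look-alikes from the thing itself.
- env.regions_of(camera, query): "region" (400x640 bool, what is visible of it) and "rect" ([left, top, right, bottom] in pixels, round what is visible of it).
The state is a dict: "time_s": time; "qpos": joint angles; "joint_velocities": joint speeds; "effort": joint torques, N m; "tool_pos": TCP position; "tool_rot": TCP orientation; "force": force on the tool from outside, world axes, zero at the start; "wrist_torque": the same for the moment, N m; "grip_width": finger opening in m.
Only numpy, scipy, OpenCV 4.12 (cv2) and the standard library are available. Lean on these libraries where they do the work, as an engineer would, in place of code of your own. Each camera call takes 0.05 s, during which the arm holds its last target. There are 200 camera calls.

## Working session

There is one attempt and no reset: what is moved stays moved. The work goes in short steps, Python scripts to look and compute and a tool call to move; the robot and the scene stay as the last step left them, time stands still between calls to the robot, and variables do not carry over. Pictures are saved under pics/ and viewed, about 8 in all and at most 12, crops included, and the job is handed in when it is done.

Besides the shell and the picture viewer there is one more tool, called after "Request:" as name(argument=value, ...) on one line, values as JSON. send_rows: Moves the arm, as the interface text tells. Its arguments: {"type":"object","properties":{"plan":{"type":"array"},"grip_force":{"type":"number"}},"required":["plan"]}

```bash
ls; mkdir -p pics; python3 - <<'E'
from cell import env
import cv2,numpy as np
o=env.get_obs();print({k:np.round(v,4) for k,v in o.items()},env.grip_point_offset)
a=env.read_camera("top");b=env.read_camera("scene")
cv2.imwrite("pics/top0.png",a[:,:,::-1]);cv2.imwrite("pics/scene0.png",b[:,:,::-1])
for c in("top","scene"):
  k=env.get_calibration(c);print(c,k["fx"],k["fy"],k["cx"],k["cy"],np.round(k["extrinsics"],4).tolist())
for q in["gauge","gauge_arm","cover","cover_fin","rail","handle","gluepot","weight","sizer","knife"]:
  print(q,[(round(r["confidence"],2),np.round(r["rect"]).tolist()) for r in env.regions_of("top",q)])
E
```

```text
pics
{'time_s': np.float64(0.0), 'qpos': array([-71.7847,  18.4385,  -4.0155,  83.1756,   1.2969,  78.5403,
        -3.2599]), 'joint_velocities': array([ 0.0132,  0.0185, -0.0258,  0.017 , -0.0116,  0.0804,  0.0386]), 'effort': array([ 4.00000e-04, -4.91299e+01, -4.03800e-01, -3.12519e+01,
       -6.40000e-02,  4.38000e-02,  2.00000e-04]), 'tool_pos': array([0.1944, 0.6197, 0.2215]), 'tool_rot': array([-1.798909e+02,  7.600000e-03,  1.625949e+02]), 'force': array([-0.4846,  0.2938, -0.2972]), 'wrist_torque': array([-0.0068,  0.0324, -0.0322]), 'grip_width': np.float64(0.0871)} 0.0187
top 370.1844281386588 370.1844281386588 315.3309047202989 203.26269326838525 [[0.0152, -0.9814, 0.1913, 0.3599], [-0.9999, -0.0164, -0.0047, -0.0971], [0.0077, -0.1912, -0.9815, 1.0043], [0.0, 0.0, 0.0, 1.0]]
scene 455.5337398078001 455.5337398078001 319.3550950317074 194.72004052200543 [[-0.0098, 0.5985, -0.8011, 1.4085], [1.0, 0.0068, -0.0072, -0.1055], [0.0011, -0.8011, -0.5985, 0.7298], [0.0, 0.0, 0.0, 1.0]]
gauge [(0.93, [319.0, 179.0, 395.0, 271.0])]
gauge_arm [(0.89, [345.0, 192.0, 374.0, 249.0]), (0.6, [372.0, 290.0, 416.0, 378.0]), (0.55, [413.0, 232.0, 452.0, 261.0]), (0.52, [318.0, 176.0, 394.0, 277.0]), (0.29, [343.0, 204.0, 375.0, 240.0])]
cover [(0.82, [343.0, 206.0, 375.0, 239.0])]
cover_fin [(0.73, [342.0, 204.0, 375.0, 237.0]), (0.49, [317.0, 178.0, 394.0, 272.0])]
rail [(0.85, [122.0, 203.0, 242.0, 245.0])]
handle [(0.97, [375.0, 290.0, 415.0, 376.0]), (0.69, [343.0, 192.0, 372.0, 255.0]), (0.49, [420.0, 231.0, 450.0, 259.0]), (0.4, [320.0, 178.0, 394.0, 272.0])]
gluepot [(0.69, [269.0, 235.0, 285.0, 258.0])]
weight [(0.81, [265.0, 201.0, 283.0, 218.0])]
sizer [(0.61, [274.0, 150.0, 290.0, 176.0])]
knife [(0.67, [269.0, 238.0, 285.0, 262.0]), (0.63, [250.0, 115.0, 287.0, 143.0]), (0.63, [276.0, 149.0, 290.0, 173.0])]
```

View pics/top0.png

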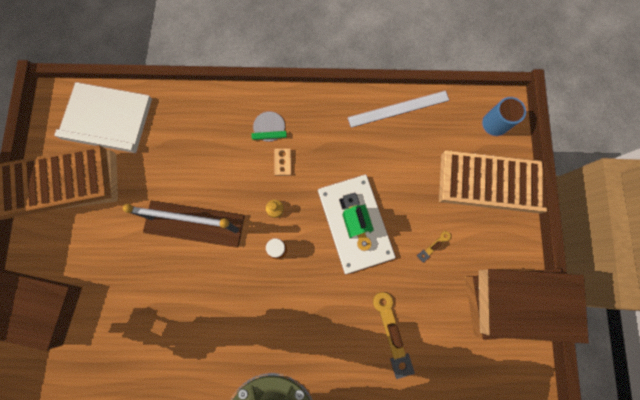

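View pics/scene0.png

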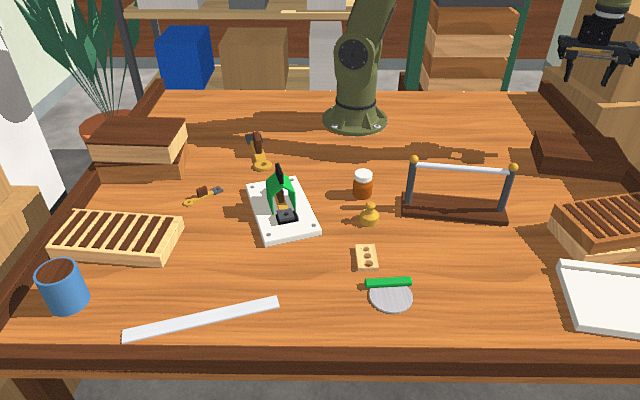

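Three arm look-alikes in the top picture: a large one at (395,335), a small one at (435,247), and one on the gauge at (358,222). The one on the board under the green cover is middle-sized and lies on the shoulder and rest as described. The rail is at (185,220).

```bash
cat >h.py <<'E'
from cell import env
import cv2,numpy as np
from scipy.spatial.transform import Rotation as R
def ray(cal,uv):
    E=cal["extrinsics"];uv=np.atleast_2d(uv).astype(float)
    d=np.c_[(uv[:,0]-cal["cx"])/cal["fx"],(uv[:,1]-cal["cy"])/cal["fy"],np.ones(len(uv))]
    return E[:3,3],d@E[:3,:3].T
def onplane(cal,uv,z):
    o,d=ray(cal,uv);return (o+d*((z-o[2])/d[:,2])[:,None])[:,:2]
def proj(cal,P):
    E=cal["extrinsics"];p=(np.atleast_2d(P)-E[:3,3])@E[:3,:3]
    return np.c_[p[:,0]/p[:,2]*cal["fx"]+cal["cx"],p[:,1]/p[:,2]*cal["fy"]+cal["cy"]]
def rect(mask,cal,z):
    n,l,s,_=cv2.connectedComponentsWithStats(mask.astype(np.uint8));m=l==1+np.argmax(s[1:,4])
    v,u=np.nonzero(m);(c,wh,a)=cv2.minAreaRect((onplane(cal,np.c_[u,v],z)*1000).astype(np.float32))
    if wh[0]<wh[1]: a+=90;wh=wh[::-1]
    return np.round(c,1),np.round(wh,1),round((a+90)%180-90,2)   # centre mm, size, long-axis deg
def delta(pos,yaw):
    """tool-down target -> turn about tool z (rad) first, then shift in tool axes (mm)"""
    o=env.get_obs();Rt=R.from_euler("xyz",[180,0,yaw],degrees=True);R0=R.from_euler("xyz",o["tool_rot"],degrees=True)
    print("turn",np.round((R0.inv()*Rt).as_rotvec(),3),"shift",np.round(Rt.inv().apply((np.array(pos)-o["tool_pos"])*1000),1))
E
cat >a.py <<'E'
from h import *
cal=env.get_calibration("top");im=env.read_camera("top")
for q,z in(("gauge",.02),("cover_fin",.13),("cover",.1),("rail",.016)):
    r=env.regions_of("top",q)[0];print(q,round(r["confidence"],2),rect(r["region"],cal,z))
hsv=cv2.cvtColor(im,cv2.COLOR_RGB2HSV).astype(int)
H,S,V=[hsv[:,:,i] for i in range(3)]
def win(m,l,t,r,b): k=np.zeros(m.shape,bool);k[t:b,l:r]=1;return m&k
print("board white",rect(win((S<50)&(V>150),310,170,405,280),cal,.02))
print("bar",rect(win((S<70)&(V>120),128,200,230,235),cal,.137))
print("balls z.148",onplane(cal,[[127,208],[224,223]],.148))
s=env.get_calibration("scene");env.read_camera("scene")
print("scene balls", s["cx"])
E
python3 a.py
python3 -c "
import cv2;a=cv2.imread('pics/top0.png');cv2.imwrite('pics/c.png',cv2.hconcat([cv2.resize(a[170:280,310:460],None,fx=4,fy=4,interpolation=2)]))"
```

```text
gauge 0.92 (array([ 500.2, -211.1]), array([240.7, 143.3]), 18.29)
cover_fin 0.9 (array([ 490.7, -201.2]), array([70. , 63.4]), 15.59)
cover 0.98 (array([ 494.2, -205.9]), array([73.3, 63.7]), 18.4)
rail 0.91 (array([496.3, 256.7]), array([328.3,  90.3]), 82.23)
board white (array([ 500. , -210.7]), array([237.7, 139.5]), 18.53)
bar (array([492.5, 226.1]), array([205.9,  14.3]), 81.88)
balls z.148 [[0.50811503 0.33962117]
 [0.47643005 0.11074674]]
scene balls 319.3550950317074
```

View pics/c.png

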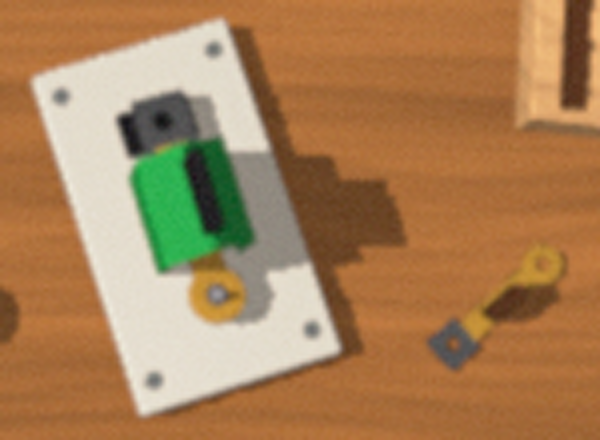

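The crop confirms the target: it is the arm on the white board, with its round end on the pin at about top pixel (364,243) and its square end at (351,201). The cover's fin is at about (361,217). The arm at the right of the crop is the small one.

Request:
send_rows(plan=[[87, -41.4, -18.4, -8.7, 0, 0, 0], [87, -41.4, -18.4, -8.7, 0, 0, 0], [87, -41.4, -18.4, -8.7, 0, 0, 0], [87, -41.4, -18.4, -8.7, 0, 0, 0], [87, -41.4, -18.4, -8.7, 0, 0, 0], [87, -41.4, -18.4, -8.7, 0, 0, 0], [87, -41.4, -18.4, -8.7, 0, 0, 0], [87, -41.4, -18.4, -8.7, 0, 0, 0], [87, -41.4, -18.4, -8.7, 0, 0, 0]])

```text
time_s: 1.8
tool_pos: [0.5016, 0.3494, 0.3016]
tool_rot: [180.0, 0.0, 162.6]
force: [1.3, 0.2, -0.3]
grip_width: 0.0871
```

Request:
send_rows(plan=[[87, -13, -44.5, 0, 0, 0, 0], [87, -13, -44.5, 0, 0, 0, 0], [87, -13, -44.5, 0, 0, 0, 0], [87, -13, -44.5, 0, 0, 0, 0], [87, -13, -44.5, 0, 0, 0, 0], [87, -13, -44.5, 0, 0, 0, 0], [87, -13, -44.5, 0, 0, 0, 0], [87, -13, -44.5, 0, 0, 0, 0], [87, -13, -44.5, 0, 0, 0, 0], [87, -13, -44.5, 0, 0, 0, 0], [87, -13, -44.5, 0, 0, 0, 0], [87, -13, -44.5, 0, 0, 0, 0]])

```text
time_s: 3.0
tool_pos: [0.4893, -0.2072, 0.3013]
tool_rot: [180.0, 0.1, 162.6]
force: [0.2, 0.2, -0.1]
grip_width: 0.0868
```

Request:
send_rows(plan=[[87, 0, 0, 0, 0, 0, 0.148], [87, 0, 0, 0, 0, 0, 0.148], [87, 0, 0, 0, 0, 0, 0.148], [87, 0, 0, 0, 0, 0, 0.148], [87, 0, 0, 0, 0, 0, 0.148], [87, 0, 0, 0, 0, 0, 0.148], [87, 0, 0, 0, 0, 0, 0.148], [87, 0, 0, 0, 0, 0, 0.148], [87, 0, 0, 0, 0, 0, 0.148], [87, 0, 0, 0, 0, 0, 0.148], [87, 0, 0, 0, 0, 0, 0.148], [87, 0, 0, 0, 0, 0, 0.148]])

```text
time_s: 4.2
tool_pos: [0.4896, -0.2054, 0.301]
tool_rot: [180.0, -0.0, 60.5]
force: [0.7, 0.0, 0.6]
grip_width: 0.0869
```

Request:
send_rows(plan=[[87, 0, 0, 0, 0, 0, 0.148], [87, 0, 0, 0, 0, 0, 0.148], [87, 0, 0, 0, 0, 0, 0.148], [87, 0, 0, 0, 0, 0, 0.148], [87, 0, 0, 0, 0, 0, 0.148], [87, 0, 0, 0, 0, 0, 0]])

```text
time_s: 4.8
tool_pos: [0.4896, -0.2054, 0.301]
tool_rot: [-180.0, -0.0, 18.4]
force: [0.4, -1.0, 0.3]
grip_width: 0.0873
```

```bash
cat >b.py <<'E'
from h import *
o=env.get_obs();print(o["time_s"],o["tool_pos"],o["tool_rot"],o["force"],np.round(o["qpos"]))
cal=env.get_calibration("wrist");im=env.read_camera("wrist");cv2.imwrite("pics/w1.png",im[:,:,::-1])
print(cal["fx"],cal["cx"],cal["cy"],np.round(cal["extrinsics"],4).tolist())
for q,z in(("gauge",.02),("cover_fin",.13),("cover",.1)):
  for r in env.regions_of("wrist",q)[:2]:
    print(q,round(r["confidence"],2),np.round(r["rect"]),rect(r["region"],cal,z))
E
python3 b.py
```

```text
4.8 [ 0.48957843 -0.20544254  0.30098605] [-1.79997929e+02 -2.27738262e-02  1.84186587e+01] [ 0.42823545 -0.98367385  0.32958493] [-20.   2.  41.  94.  -1.  85. -50.]
287.9647132321582 320.7577809008909 200.3169951729348 [[0.3157, -0.9148, -0.2519, 0.5586], [-0.9489, -0.3038, -0.0858, -0.1831], [0.0019, 0.2661, -0.964, 0.463], [0.0, 0.0, 0.0, 1.0]]
gauge 0.75 [280.  79. 375. 235.] (array([ 500.9, -212.9]), array([238.5, 140.6]), 18.36)
cover_fin 0.77 [306. 142. 351. 204.] (array([ 506. , -209.9]), array([66.4, 51. ]), 17.62)
cover 0.54 [173.  72. 213. 114.] (array([541.3, -29.5]), array([43. , 41.8]), 59.28)
cover 0.38 [155. 152. 204. 189.] (array([447.2, -29.4]), array([68.4, 43. ]), -52.93)
```

View pics/w1.png

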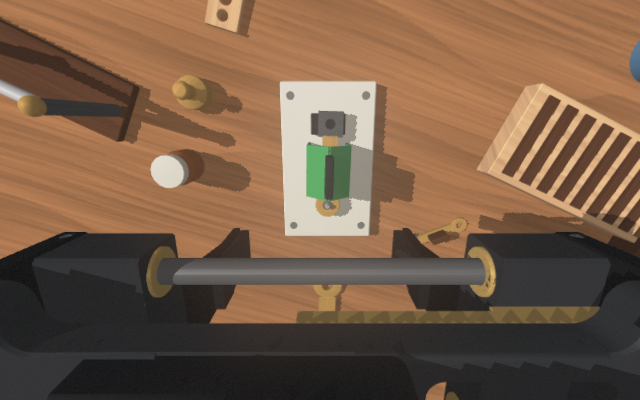

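The wrist picture shows the board at columns 280–376, the cover at (328,171), and its black fin at (329,177). The gripper is aligned with the board axis.

```bash
cat >c.py <<'E'
from h import *
cal=env.get_calibration("wrist");im=cv2.imread("pics/w1.png").astype(int)
m=np.zeros((400,640),bool);m[150:206,312:348]=(im[150:206,312:348].max(2)<70)
n,l,s,c=cv2.connectedComponentsWithStats(m.astype(np.uint8));print(s,np.round(c))
print("top plane",rect(m,cal,.131))
B=np.array([500.5,-212]);a=np.radians(18.4);X=np.array([np.cos(a),np.sin(a)]);Y=np.array([-X[1],X[0]])
for z in(.099,.131):
  for t in(-25,25):
    for w in (-5,5): print(z,t,w,proj(cal,np.r_[(B+t*X+w*Y)/1000,z]).round(1))
E
python3 c.py
```

```text
[[     0      0    640    400 256000]] [[320. 200.]]Traceback (most recent call last):
  File "c.py", line 5, in <module>
    print("top plane",rect(m,cal,.131))
                      ~~~~^^^^^^^^^^^^
  File "h.py", line 14, in rect
    n,l,s,_=cv2.connectedComponentsWithStats(mask.astype(np.uint8));m=l==1+np.argmax(s[1:,4])
                                                                           ~~~~~~~~~^^^^^^^^^
    return _wrapfunc(a, 'argmax', axis=axis, out=out, **kwds)
    return bound(*args, **kwds)
ValueError: attempt to get argmax of an empty sequence
```

```bash
sed -i 's/^n,l,s/print(im[177,318:342].tolist());print(im[150:206:4,329].tolist())\nn,l,s/; s/^print("top plane.*$//' c.py; python3 c.py
```

```text
[[106, 173, 98], [106, 174, 99], [105, 172, 97], [105, 172, 96], [106, 173, 97], [106, 174, 97], [90, 139, 87], [71, 90, 78], [68, 75, 78], [66, 73, 76], [67, 74, 77], [65, 72, 75], [65, 73, 74], [66, 73, 76], [64, 73, 75], [64, 78, 72], [72, 100, 76], [73, 106, 77], [73, 105, 78], [74, 106, 77], [73, 104, 77], [73, 105, 76], [72, 102, 75], [73, 105, 77]]
[[76, 109, 79], [88, 135, 85], [67, 74, 77], [66, 73, 77], [67, 74, 76], [65, 73, 75], [68, 74, 76], [66, 73, 75], [67, 75, 76], [68, 73, 77], [64, 71, 74], [66, 74, 76], [65, 73, 76], [98, 102, 107]]
[[     0      0    640    400 256000]] [[320. 200.]]
0.099 -25 -5 [[331. 192.]]
0.099 -25 5 [[323.4 192. ]]
0.099 25 -5 [[331.5 153.3]]
0.099 25 5 [[323.6 153.3]]
0.131 -25 -5 [[332.  198.4]]
0.131 -25 5 [[323.6 198.4]]
0.131 25 -5 [[332.6 156.3]]
0.131 25 5 [[323.9 156.3]]
```

Request:
send_rows(plan=[[87, 4.1, 5.6, 45, 0, 0, 0], [87, 4.2, 5.6, 45, 0, 0, 0], [87, 0, 0, 45, 0, 0, 0], [87, 0, 0, 30, 0, 0, 0], [87, 0, 0, 20, 0, 0, 0], [87, 0, 0, 9, 0, 0, 0], [87, 0, 0, 0, 0, 0, 0]])

```text
time_s: 5.7
tool_pos: [0.5004, -0.2132, 0.106]
tool_rot: [-180.0, 0.1, 18.5]
force: [-0.5, -0.8, -0.0]
grip_width: 0.0871
```

Request:
send_rows(plan=[[0, 0, 0, 0, 0, 0, 0], [0, 0, 0, 0, 0, 0, 0], [0, 0, 0, 0, 0, 0, 0], [0, 0, 0, 0, 0, 0, 0], [0, 0, 0, 0, 0, 0, 0], [0, 0, 0, 0, 0, 0, 0], [0, 0, 0, 0, 0, 0, 0], [0, 0, 0, 0, 0, 0, 0]], grip_force=25)

```text
time_s: 6.5
tool_pos: [0.501, -0.2134, 0.1068]
tool_rot: [-180.0, 0.0, 18.4]
force: [0.7, -0.9, -0.1]
grip_width: 0.0307
```

Request:
send_rows(plan=[[0, 0, 0, 0, 0, 0, 0], [0, 0, 0, 0, 0, 0, 0], [0, 0, 0, 0, 0, 0, 0], [0, 0, 0, 0, 0, 0, 0], [0, 0, 0, 0, 0, 0, 0], [0, 0, 0, 0, 0, 0, 0]])

```text
time_s: 7.1
tool_pos: [0.5009, -0.2134, 0.1067]
tool_rot: [-180.0, 0.0, 18.4]
force: [-0.7, -1.1, -0.9]
grip_width: 0.0098
```

Request:
send_rows(plan=[[0, 0, 0, -5, 0, 0, 0], [0, 0, 0, -15, 0, 0, 0], [0, 0, 0, -30, 0, 0, 0], [0, 0, 0, -40, 0, 0, 0], [0, 0, 0, -40, 0, 0, 0], [0, 0, 0, -30, 0, 0, 0], [0, 0, 0, -20, 0, 0, 0], [0, 0, 0, 0, 0, 0, 0]])

```text
time_s: 7.9
tool_pos: [0.5026, -0.2145, 0.2912]
tool_rot: [179.8, -0.4, 18.4]
force: [0.4, -0.4, -1.8]
grip_width: 0.0099
```

Request:
send_rows(plan=[[0, 5, -16, 0, 0, 0, 0], [0, 9, -29, 0, 0, 0, 0], [0, 13, -42, 0, 0, 0, 0], [0, 13, -42, 0, 0, 0, 0], [0, 13, -42, 0, 0, 0, 0], [0, 13, -42, 0, 0, 0, 0], [0, 13, -42, 0, 0, 0, 0], [0, 13, -42, 0, 0, 0, 0], [0, 13, -42, 0, 0, 0, 0], [0, 13, -42, 0, 0, 0, 0], [0, 11, -35, 0, 0, 0, 0], [0, 5, -16, 0, 0, 0, 0]])

```text
time_s: 9.1
tool_pos: [0.4897, 0.2429, 0.2854]
tool_rot: [-180.0, 0.1, 18.8]
force: [0.1, -0.4, -1.5]
grip_width: 0.01
```

Request:
send_rows(plan=[[0, 0, 0, 0, 0, 0, -0.07], [0, 0, 0, 0, 0, 0, -0.12], [0, 0, 0, 0, 0, 0, -0.14], [0, 0, 0, 0, 0, 0, -0.14], [0, 0, 0, 0, 0, 0, -0.14], [0, 0, 0, 0, 0, 0, -0.14], [0, 0, 0, 0, 0, 0, -0.14], [0, 0, 0, 0, 0, 0, -0.12], [0, 0, 0, 0, 0, 0, -0.098], [0, 0, 0, 0, 0, 0, 0]])

```text
time_s: 10.1
tool_pos: [0.4915, 0.2374, 0.2862]
tool_rot: [-180.0, 0.1, 81.8]
force: [-0.4, -0.2, -0.1]
grip_width: 0.0101
```

```bash
cat >d.py <<'E'
from h import *
o=env.get_obs();print(o["time_s"],o["tool_pos"],o["tool_rot"],o["force"],o["grip_width"],np.round(o["qpos"]))
im=env.read_camera("wrist");cv2.imwrite("pics/w2.png",im[:,:,::-1])
cal=env.get_calibration("wrist");print(np.round(cal["extrinsics"],4).tolist())
a=np.radians(81.9);d=np.array([np.cos(a),np.sin(a)])
for t in(-.1,0,.1): print(t,proj(cal,np.r_[np.array([.4925,.2261])+t*d,.137]).round(1))
s=env.read_camera("scene");cv2.imwrite("pics/s2.png",s[:,:,::-1])
b=cv2.resize(s[100:260,340:560],None,fx=2.5,fy=2.5)[:,:,::-1]
cv2.imwrite("pics/v2.png",np.vstack([np.hstack([im[:,:,::-1][:, 0:640]]),]))
E
python3 d.py
```

```text
10.1 [0.49149674 0.23743428 0.28624155] [-1.79963735e+02  6.90799925e-02  8.18439140e+01] [-0.41553609 -0.21541506 -0.06121832] 0.010136727803685937 [-42.   4.  14.  93.  -1.  83. -36.]
[[0.9895, -0.139, -0.0384, 0.5021], [-0.1442, -0.953, -0.2664, 0.3092], [0.0005, 0.2692, -0.9631, 0.4483], [0.0, 0.0, 0.0, 1.0]]
-0.1 [[323.  277.1]]
0 [[322.9 197.4]]
0.1 [[322.7 103.3]]
```

View pics/w2.png

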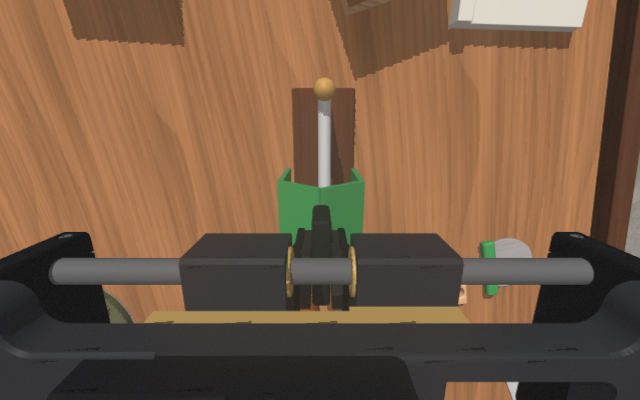

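The bar runs along image column 323–324 with its far ball at (324,89). The cover's ridge is at column 321, so a shift of about 3 mm along tool y is needed.

Request:
send_rows(plan=[[0, -4, 1.6, 10, 0, 0, 0], [0, -4, 1.6, 25, 0, 0, 0], [0, 0, 0, 35, 0, 0, 0], [0, 0, 0, 30, 0, 0, 0], [0, 0, 0, 18, 0, 0, 0], [0, 0, 0, 10, 0, 0, 0], [0, 0, 0, 4, 0, 0, 0], [0, 0, 0, 2, 0, 0, 0], [0, 0, 0, 0, 0, 0, 0], [0, 0, 0, 0, 0, 0, 0]])

```text
time_s: 11.2
tool_pos: [0.4942, 0.2307, 0.1539]
tool_rot: [179.9, -0.1, 81.9]
force: [1.0, -0.3, -1.1]
grip_width: 0.0099
```

Request:
send_rows(plan=[[0, 0, 0, 1.5, 0, 0, 0], [0, 0, 0, 1.5, 0, 0, 0], [0, 0, 0, 0, 0, 0, 0], [0, 0, 0, 0, 0, 0, 0]])

```text
time_s: 11.6
tool_pos: [0.4935, 0.2304, 0.1499]
tool_rot: [180.0, -0.0, 81.9]
force: [-0.7, 0.0, -1.2]
grip_width: 0.0101
```

Request:
send_rows(plan=[[0, 0, 0, 1, 0, 0, 0], [0, 0, 0, 0, 0, 0, 0], [0, 0, 0, 0, 0, 0, 0]])

```text
time_s: 11.9
tool_pos: [0.4939, 0.2304, 0.1491]
tool_rot: [180.0, -0.0, 81.9]
force: [0.5, 0.7, -0.6]
grip_width: 0.0092
```

```bash
python3 - <<'E'
from h import *
print(env.get_obs()["tool_pos"],env.get_obs()["force"])
s=env.read_camera("scene");cv2.imwrite("pics/s3.png",cv2.resize(s[110:240,370:560],None,fx=4,fy=4)[:,:,::-1])
E
```

```text
[0.49389172 0.23043806 0.14907061] [ 0.4917393   0.66194811 -0.56358132]
```

View pics/s3.png

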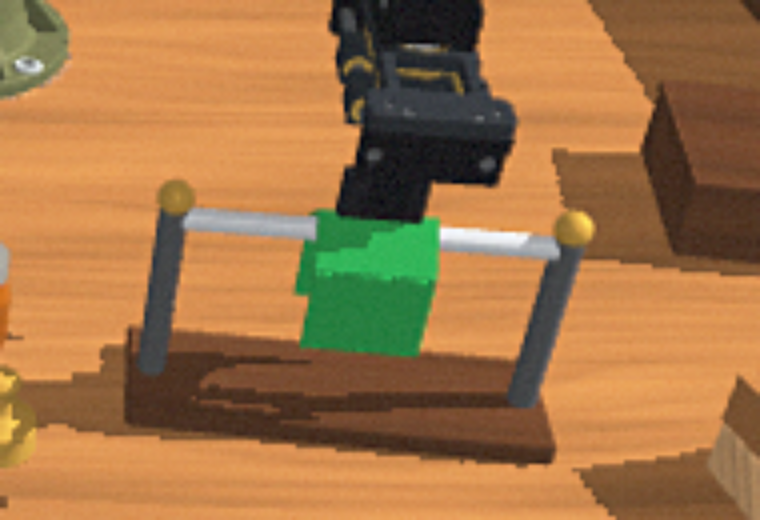

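The cover sits astride the bar at crop (370,280), between the posts. I'll release it.

Request:
send_rows(plan=[[30, 0, 0, 0, 0, 0, 0], [40, 0, 0, 0, 0, 0, 0], [60, 0, 0, 0, 0, 0, 0], [60, 0, 0, 0, 0, 0, 0], [60, 0, 0, 0, 0, 0, 0], [60, 0, 0, 0, 0, 0, 0]])

```text
time_s: 12.55
tool_pos: [0.4935, 0.2304, 0.1489]
tool_rot: [180.0, -0.0, 81.9]
force: [0.3, 0.2, 0.5]
grip_width: 0.0497
```

Request:
send_rows(plan=[[60, 0, 0, -10, 0, 0, 0], [60, 0, 0, -25, 0, 0, 0], [60, 0, 0, -40, 0, 0, 0], [60, 0, 0, -40, 0, 0, 0], [60, 0, 0, -30, 0, 0, 0], [60, 0, 0, 0, 0, 0, 0]])

```text
time_s: 13.15
tool_pos: [0.4958, 0.2314, 0.3]
tool_rot: [179.6, -0.4, 81.9]
force: [-0.1, 0.4, -0.1]
grip_width: 0.0599
```

```bash
python3 - <<'E'
from h import *
print(env.get_obs()["tool_pos"],env.get_obs()["force"])
s=env.read_camera("scene");cv2.imwrite("pics/s4.png",cv2.resize(s[110:240,370:560],None,fx=4,fy=4)[:,:,::-1])
delta([.4901,-.2155,.28],18.4)
E
```

```text
[0.49580209 0.2313957  0.29998211] [-0.1046531   0.4363663  -0.10428187]
turn [ 0.002 -0.006  1.109] shift [-145.3  422.1   17.1]
```

View pics/s4.png

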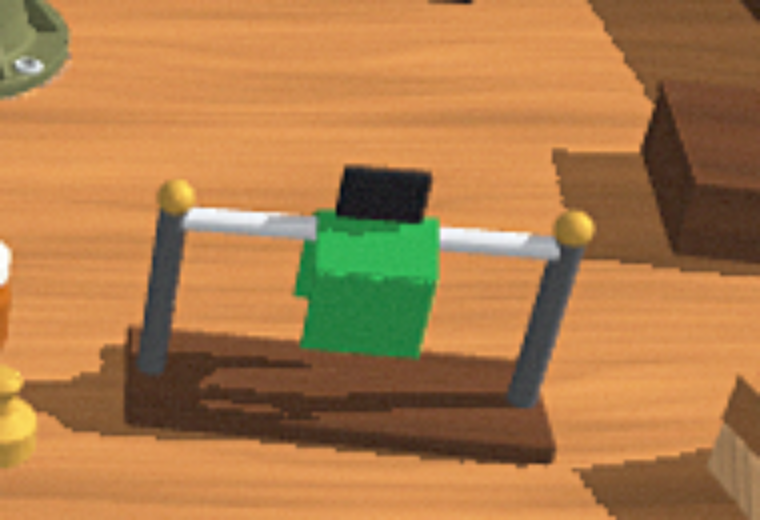

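The cover hangs level on the bar and the fin is free. Next is the arm.

Request:
send_rows(plan=[[60, 0, 0, 0, 0, 0, 0.138], [60, 0, 0, 0, 0, 0, 0.138], [60, 0, 0, 0, 0, 0, 0.138], [60, 0, 0, 0, 0, 0, 0.138], [60, 0, 0, 0, 0, 0, 0.138], [60, 0, 0, 0, 0, 0, 0.138], [60, 0, 0, 0, 0, 0, 0.14], [60, 0, 0, 0, 0, 0, 0.14]])

```text
time_s: 14.0
tool_pos: [0.4928, 0.2301, 0.2925]
tool_rot: [180.0, 0.1, 18.1]
force: [0.5, -0.2, 0.7]
grip_width: 0.0603
```

Request:
send_rows(plan=[[60, -7, 22, 0, 0, 0, 0], [60, -12, 38, 0, 0, 0, 0], [60, -14, 45, 0, 0, 0, 0], [60, -14, 45, 0, 0, 0, 0], [60, -14, 45, 0, 0, 0, 0], [60, -14, 45, 0, 0, 0, 0], [60, -14, 45, 0, 0, 0, 0], [60, -14, 45, 10, 0, 0, 0], [60, -14, 45, 20, 0, 0, 0], [60, -11, 34, 25, 0, 0, 0], [60, -5, 14, 5, 0, 0, 0], [60, 0, 0, 0, 0, 0, 0]])

```text
time_s: 15.2
tool_pos: [0.4988, -0.2144, 0.2322]
tool_rot: [-180.0, 0.3, 18.1]
force: [1.0, 0.4, -0.2]
grip_width: 0.06
```

```bash
cat >e.py <<'E'
from h import *
o=env.get_obs();print(o["time_s"],o["tool_pos"],o["tool_rot"],o["force"])
cal=env.get_calibration("wrist");im=env.read_camera("wrist");cv2.imwrite("pics/w5.png",im[:,:,::-1])
for q,z in(("gauge",.02),("gauge_arm",.04),("handle",.076)):
  for r in env.regions_of("wrist",q)[:2]:
    print(q,round(r["confidence"],2),np.round(r["rect"]),rect(r["region"],cal,z))
B=np.array([500.8,-213]);a=np.radians(18.4);X=np.array([np.cos(a),np.sin(a)])
for n,t,z in(("pin",-60,.05),("rest/sq hole",60,.04),("handle",0,.076)): print(n,proj(cal,np.r_[(B+t*X)/1000,z]).round(1))
E
python3 e.py
```

```text
15.2 [ 0.49878734 -0.21442911  0.23217489] [-179.95012236    0.25045394   18.11901641] [ 0.96193289  0.40354103 -0.18281312]
gauge 0.62 [264.  77. 374. 258.] (array([ 500.7, -213.2]), array([239.8, 140.5]), 18.76)
gauge 0.62 [  1.  40.  98. 149.] (array([485.3, 137.4]), array([114.4,  94.8]), 84.69)
gauge_arm 0.66 [307. 293. 338. 311.] (array([ 331.4, -271.4]), array([44.3, 24.5]), -71.94)
gauge_arm 0.6 [309. 115. 337. 235.] (array([ 502.2, -214.7]), array([154.2,  35.5]), 16.4)
handle 0.92 [309. 293. 338. 314.] (array([ 355.6, -263.4]), array([39.8, 22. ]), -71.94)
handle 0.55 [305. 115. 335. 236.] (array([ 507.7, -212.6]), array([140.9,  32.1]), 16.48)
pin [[319.6 226.2]]
rest/sq hole [[318.9 128.9]]
handle [[319.2 184.6]]
```

View pics/w5.png

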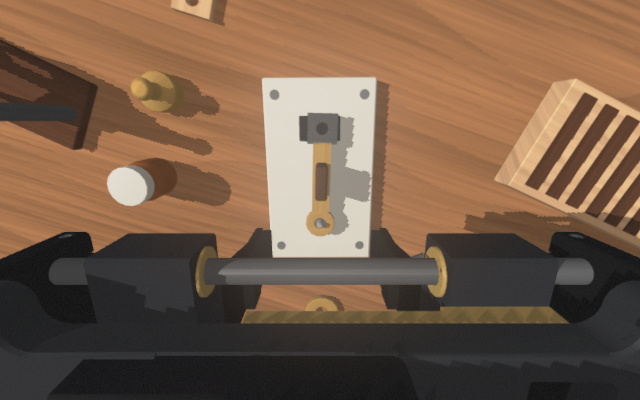

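The wrist picture shows the pin in the round hole at about (320,223), the square hole at (322,128), and the handle at (321,181). The arm is turned about 2° against the board. I'll turn those pixels into positions.

```bash
cat >f.py <<'E'
from h import *
cal=env.get_calibration("wrist");im=cv2.imread("pics/w5.png")
g=cv2.cvtColor(im,cv2.COLOR_BGR2HSV).astype(int)
def cen(m,l,t,r,b):
    k=np.zeros(m.shape,np.uint8);k[t:b,l:r]=m[t:b,l:r];v,u=np.nonzero(k);return np.array([u.mean(),v.mean()]),len(u),(u.min(),u.max(),v.min(),v.max())
S=g[:,:,1];V=g[:,:,2]
pin=cen((S<70),312,214,329,231);print("pin",pin)
hole=cen(V<62,314,121,331,137);print("hole",hole)
hd=cen((V<135)&(S>50),313,158,331,206);print("handle",hd)
P=onplane(cal,pin[0],.050)[0]*1000;Hh=onplane(cal,hole[0],.040)[0]*1000
print("pin",P,"sqhole",Hh,"dist",np.linalg.norm(Hh-P),"yaw",np.degrees(np.arctan2(*(Hh-P)[::-1])))
C=(P+Hh)/2;print("mid",C)
cv2.imwrite("pics/w5c.png",cv2.resize(im[100:245,270:370],None,fx=4,fy=4,interpolation=cv2.INTER_CUBIC))
env.get_obs();delta(np.r_[C/1000,.045],16.7)
E
python3 f.py
```

```text
pin (array([319.72151899, 222.62025316]), 79, (np.int64(315), np.int64(324), np.int64(218), np.int64(227)))f.py:5: RuntimeWarning: Mean of empty slice.
  k=np.zeros(m.shape,np.uint8);k[t:b,l:r]=m[t:b,l:r];v,u=np.nonzero(k);return np.array([u.mean(),v.mean()]),len(u),(u.min(),u.max(),v.min(),v.max())
  ret = ret.dtype.type(ret / rcount)
Traceback (most recent call last):
  File "f.py", line 8, in <module>
    hole=cen(V<62,314,121,331,137);print("hole",hole)
  File "f.py", line 5, in cen
    k=np.zeros(m.shape,np.uint8);k[t:b,l:r]=m[t:b,l:r];v,u=np.nonzero(k);return np.array([u.mean(),v.mean()]),len(u),(u.min(),u.max(),v.min(),v.max())
                                                                                                                      ~~~~~^^
ValueError: zero-size array to reduction operation minimum which has no identity
```

```bash
sed -i 's/^hole=.*/t=im[121:137,314:331].max(2).astype(int);print(np.sort(t.ravel())[::12]);hole=cen(V<(t.min()+12),314,121,331,137);print("hole",hole)/' f.py; python3 f.py
```

```text
pin (array([319.72151899, 222.62025316]), 79, (np.int64(315), np.int64(324), np.int64(218), np.int64(227)))
[ 81  82  83  83  84  85  85  86  89  94  98 104 107 108 109 110 110 110
 111 111 112 112 113]
hole (array([321.78846154, 128.16346154]), 104, (np.int64(317), np.int64(327), np.int64(123), np.int64(134)))
handle (array([322.02880658, 181.01028807]), 486, (np.int64(316), np.int64(329), np.int64(163), np.int64(200)))
pin [ 451.89907324 -226.57279352] sqhole [ 563.3314394 -191.8292323] dist 116.72312227153648 yaw 17.316986250032645
mid [ 507.61525632 -209.20101291]
turn [-0.001 -0.001  0.033] shift [  5.8   0.9 189.6]
```

View pics/w5c.png

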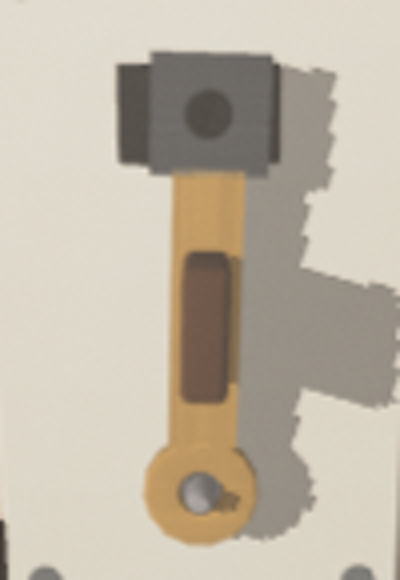

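The picture and the calibration were taken at slightly different moments while the arm was settling. I'll re-measure now that it is still.

```bash
cat >>h.py <<'E'
def cen(m,l,t,r,b):
    k=np.zeros(m.shape,np.uint8);k[t:b,l:r]=m[t:b,l:r];v,u=np.nonzero(k);return np.array([u.mean(),v.mean()]),len(u),[int(i) for i in(u.min(),u.max(),v.min(),v.max())]
E
cat >f.py <<'E'
from h import *
o=env.get_obs();print(o["tool_pos"],o["tool_rot"],o["joint_velocities"].round(2))
cal=env.get_calibration("wrist");rgb=env.read_camera("wrist");im=rgb[:,:,::-1].copy();cv2.imwrite("pics/w6.png",im)
r=env.regions_of("wrist","gauge")[0]
g=cv2.cvtColor(im,cv2.COLOR_BGR2HSV).astype(int);S=g[:,:,1];V=g[:,:,2]
pin=cen((S<70),312,212,329,234);print("pin",pin)
hole=cen(V<93,314,118,331,138);print("hole",hole)
hd=cen((V<135)&(S>50),313,155,331,208);print("handle",hd)
k=np.zeros(V.shape,bool);k[60:275,250:390]=1
print("board",rect(k&(S<50)&(V>150),cal,.02),rect(r["region"],cal,.02))
P=onplane(cal,pin[0],.047)[0]*1000;Hh=onplane(cal,hole[0],.040)[0]*1000
print("pin",P,"sqhole",Hh,"dist",np.linalg.norm(Hh-P),"yaw",np.degrees(np.arctan2(*(Hh-P)[::-1])))
C=(P+Hh)/2;print("mid",C)
delta(np.r_[C/1000,.045],17)
E
python3 f.py
```

```text
[ 0.50178725 -0.21000499  0.23457565] [-1.79962558e+02 -4.38010320e-02  1.85913901e+01] [-0.17 -0.38  0.02 -0.26  0.23 -0.07  0.29]
pin (array([321.10344828, 224.75862069]), 87, [312, 327, 212, 231])
hole (array([325.12371134, 132.6185567 ]), 97, [320, 330, 128, 137])
handle (array([324.40909091, 185.48636364]), 440, [318, 330, 167, 204])
board (array([ 503.5, -212.7]), array([233.3, 138.2]), 18.36) (array([ 503.3, -212.4]), array([232.8, 139.7]), 18.59)
pin [ 448.66630102 -229.52874731] sqhole [ 559.6717215 -197.3098436] dist 115.58659581421874 yaw 16.185171140687817
mid [ 504.16901126 -213.41929546]
turn [-0.    -0.001  0.028] shift [  1.3   3.7 189.8]
```

Request:
send_rows(plan=[[60, 0, 2, 40, 0, 0, 0.03], [60, -1, 2, 45, 0, 0, 0], [60, 0, 0, 45, 0, 0, 0], [60, 0, 0, 30, 0, 0, 0], [60, 0, 0, 20, 0, 0, 0], [60, 0, 0, 8, 0, 0, 0], [60, 0, 0, 0, 0, 0, 0], [60, 0, 0, 0, 0, 0, 0]])

```text
time_s: 16.3
tool_pos: [0.5025, -0.2159, 0.0476]
tool_rot: [180.0, -0.1, 16.8]
force: [0.4, 0.3, 0.2]
grip_width: 0.06
```

Request:
send_rows(plan=[[0, 0, 0, 0, 0, 0, 0], [0, 0, 0, 0, 0, 0, 0], [0, 0, 0, 0, 0, 0, 0], [0, 0, 0, 0, 0, 0, 0], [0, 0, 0, 0, 0, 0, 0], [0, 0, 0, 0, 0, 0, 0], [0, 0, 0, 0, 0, 0, 0], [0, 0, 0, 0, 0, 0, 0], [0, 0, 0, 0, 0, 0, 0]], grip_force=35)

```text
time_s: 17.2
tool_pos: [0.5013, -0.2155, 0.0463]
tool_rot: [-180.0, 0.0, 16.7]
force: [-0.8, 1.6, 1.4]
grip_width: 0.0137
```

Request:
send_rows(plan=[[0, 0, 0, -3, 0, 0, 0], [0, 0, 0, -8, 0, 0, 0], [0, 0, 0, -15, 0, 0, 0], [0, 0, 0, -20, 0, 0, 0], [0, 0, 0, -20, 0, 0, 0], [0, 0, 0, -14, 0, 0, 0], [0, 0, 0, 0, 0, 0, 0]])

```text
time_s: 17.9
tool_pos: [0.5031, -0.2168, 0.1291]
tool_rot: [179.9, -0.3, 16.7]
force: [0.3, -0.2, -3.5]
grip_width: 0.0136
```

Request:
send_rows(plan=[[0, 0, 0, 0, 0, 0, -0.05], [0, 0, 0, 0, 0, 0, -0.1], [0, 0, 0, 0, 0, 0, -0.144], [0, 0, 0, 0, 0, 0, -0.144], [0, 0, 0, 0, 0, 0, -0.144], [0, 0, 0, 0, 0, 0, -0.144], [0, 0, 0, 0, 0, 0, -0.144], [0, 0, 0, 0, 0, 0, -0.144], [0, 0, 0, 0, 0, 0, -0.144], [0, 0, 0, 0, 0, 0, -0.144], [0, 0, 0, 0, 0, 0, -0.144], [0, 0, 0, 0, 0, 0, -0.144]])

```text
time_s: 19.1
tool_pos: [0.5007, -0.2158, 0.1254]
tool_rot: [-179.9, -0.0, 108.2]
force: [0.1, 0.8, -3.3]
grip_width: 0.0137
```

Request:
send_rows(plan=[[0, 0, 0, 0, 0, 0, -0.144], [0, 0, 0, 0, 0, 0, -0.144], [0, 0, 0, 0, 0, 0, -0.144], [0, 0, 0, 0, 0, 0, -0.144], [0, 0, 0, 0, 0, 0, -0.144], [0, 0, 0, 0, 0, 0, -0.144], [0, 0, 0, 0, 0, 0, -0.144], [0, 0, 0, 0, 0, 0, -0.144], [0, 0, 0, 0, 0, 0, -0.144], [0, 0, 0, 0, 0, 0, -0.144], [0, 0, 0, 0, 0, 0, -0.094], [0, 0, 0, 0, 0, 0, -0.05]])

```text
time_s: 20.3
tool_pos: [0.5007, -0.2158, 0.1253]
tool_rot: [179.9, -0.1, -161.3]
force: [-0.2, 0.1, -3.2]
grip_width: 0.014
```

Request:
send_rows(plan=[[0, 0, 0, 0, 0, 0, 0], [0, 0, 0, 0, 0, 0, 0], [0, 0, 0, 0, 0, 0, 0], [0, 0, 0, 0, 0, 0, 0], [0, 0, 0, 0, 0, 0, 0], [0, 0, 0, 0, 0, 0, 0]])

```text
time_s: 20.9
tool_pos: [0.5014, -0.2159, 0.1263]
tool_rot: [-180.0, 0.0, -161.4]
force: [0.1, 0.4, -2.8]
grip_width: 0.0136
```

```bash
cat >g.py <<'E'
from h import *
o=env.get_obs();print(o["time_s"],o["tool_pos"],o["tool_rot"],o["grip_width"],o["force"])
cal=env.get_calibration("wrist");im=env.read_camera("wrist")[:,:,::-1].copy();cv2.imwrite("pics/w7.png",im)
print(np.round(cal["extrinsics"],4).tolist())
T=o["tool_pos"];a=np.radians(18.5);X=np.array([np.cos(a),np.sin(a)]);B=np.array([.5006,-.213])
print("pin top pred",proj(cal,np.r_[B-.06*X,.05]).round(1),"sq hole top pred",proj(cal,np.r_[T[:2]-.06*X,T[2]-.006]).round(1))
cv2.imwrite("pics/w7c.png",cv2.resize(im[0:240,200:440],None,fx=2.5,fy=2.5,interpolation=cv2.INTER_CUBIC))
E
python3 g.py
```

```text
20.9 [ 0.5014311  -0.21592651  0.12634664] [-1.79999201e+02  7.60633339e-03 -1.61430519e+02] 0.013590357914615336 [ 0.05896944  0.38642243 -2.82521635]
[[-0.3182, 0.9135, 0.2535, 0.4323], [0.948, 0.3072, 0.0831, -0.2398], [-0.0019, 0.2667, -0.9638, 0.2883], [0.0, 0.0, 0.0, 1.0]]
pin top pred [[325.9 137.6]] sq hole top pred [[322.5 144.4]]
```

View pics/w7c.png

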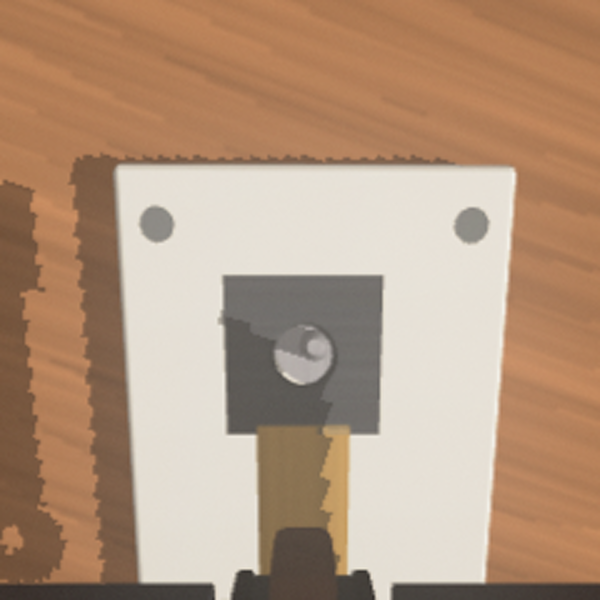

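Through the square hole (centre crop (303,355), i.e. pixel (321.2,142)) the pin tip shows at crop (318,346), i.e. pixel (327.2,138.4). I'll work out the offset between them.

```bash
cat >i.py <<'E'
from h import *
o=env.get_obs();T=o["tool_pos"]*1000;cal=env.get_calibration("wrist");print(T)
R0=R.from_euler("xyz",o["tool_rot"],degrees=True)
P=onplane(cal,[327.2,138.4],.050)[0]*1000;H=onplane(cal,[321.2,142],(T[2]-6.3)/1000)[0]*1000
print("pin",P,"hole",H,"hole in tool",R0.inv().apply(np.r_[H-T[:2],0]),"move tool xy",R0.inv().apply(np.r_[P-H,0]))
im=cv2.imread("pics/w7.png");k=np.zeros(im.shape[:2],bool)
g=cv2.cvtColor(im,cv2.COLOR_BGR2HSV).astype(int);k[60:230,240:410]=1
print(rect(k&(g[:,:,1]<50)&(g[:,:,2]>150),cal,.02))
# board edges yaw: far corners, crop->px
c=onplane(cal,np.array([[116,166],[515,167]])/2.5+[200,0],.02)*1000;print("corners",c,np.degrees(np.arctan2(*(c[0]-c[1])[::-1])))
s=onplane(cal,np.array([[156,224],[471,225]])/2.5+[200,0],.02)*1000;print("screws",s,s.mean(0),np.degrees(np.arctan2(*(s[0]-s[1])[::-1])))
E
python3 i.py
```

```text
[ 501.41857841 -215.95189068  126.32831479]
pin [ 443.93204348 -230.84324676] hole [ 443.51968924 -236.07900971] hole in tool [ 6.12941288e+01 -6.41881734e-01 -7.18332234e-03] move tool xy [-2.05817713e+00  4.83188955e+00  2.10884497e-04]
(array([ 459.2, -227.4]), array([149. , 138.1]), 18.54)
corners [[ 410.27600162 -314.92985569]
 [ 367.09884542 -185.19994319]] -71.59134827915662
screws [[ 423.90890226 -296.94730066]
 [ 389.19051213 -192.44449755]] [ 406.5497072 -244.6958991] -71.62224919035053
```

Request:
send_rows(plan=[[0, -1, 2.4, 8, 0, 0, 0], [0, -1, 2.4, 15, 0, 0, 0], [0, 0, 0, 15, 0, 0, 0], [0, 0, 0, 9, 0, 0, 0], [0, 0, 0, 4, 0, 0, 0], [0, 0, 0, 0, 0, 0, 0], [0, 0, 0, 0, 0, 0, 0], [0, 0, 0, 0, 0, 0, 0]])

```text
time_s: 21.75
tool_pos: [0.5023, -0.211, 0.076]
tool_rot: [-180.0, 0.1, -161.4]
force: [0.3, 0.0, -3.6]
grip_width: 0.0138
```

```bash
sed -i 's/w7/w8/g; s/im\[0:240,200:440\]/im[60:240,230:410]/; s/fx=2.5,fy=2.5/fx=3.3333,fy=3.3333/' g.py; python3 g.py
```

```text
21.75 [ 0.50232455 -0.2110465   0.07599502] [-1.79959635e+02  6.79210969e-02 -1.61431662e+02] 0.013846864293405944 [ 0.30860307  0.02772974 -3.57778748]
[[-0.3182, 0.9132, 0.2547, 0.433], [0.948, 0.3073, 0.0828, -0.2348], [-0.0027, 0.2678, -0.9635, 0.2379], [0.0, 0.0, 0.0, 1.0]]
pin top pred [[320.4 138.2]] sq hole top pred [[322.5 144.4]]
```

View pics/w8c.png

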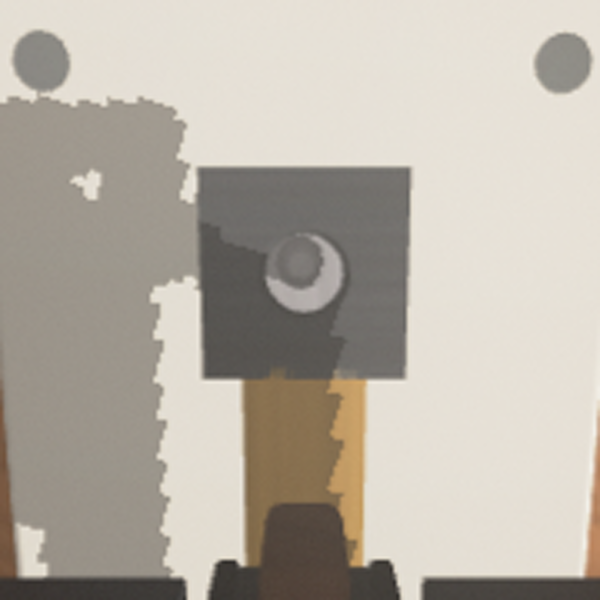

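The hole centre is at crop (305,273), i.e. pixel (321.5,141.9). The pin tip is at crop (297,261), i.e. (319.1,138.3).

```bash
sed -i 's/\[327.2,138.4\]/[319.1,138.3]/; s/\[321.2,142\]/[321.5,141.9]/; /^im=/,$d' i.py; python3 i.py
```

```text
[ 502.27521687 -211.00121368   75.99090126]
pin [ 443.94998537 -232.74153825] hole [ 444.27707675 -231.0108891 ] hole in tool [61.35078304 -0.49764014 -0.07170696] move tool xy [ 8.61209132e-01 -1.53637693e+00 -3.25276679e-05]
```

Request:
send_rows(plan=[[0, 0.9, -1.5, 2, 0, 0, 0], [0, 0, 0, 5, 0, 0, 0], [0, 0, 0, 5, 0, 0, 0], [0, 0, 0, 4, 0, 0, 0], [0, 0, 0, 2, 0, 0, 0], [0, 0, 0, 0, 0, 0, 0], [0, 0, 0, 0, 0, 0, 0]])

```text
time_s: 22.5
tool_pos: [0.5014, -0.2125, 0.0573]
tool_rot: [-180.0, 0.0, -161.4]
force: [0.4, -1.2, -3.0]
grip_width: 0.0138
```

Request:
send_rows(plan=[[0, 0, 0, 3, 0, 0, 0], [0, 0, 0, 3, 0, 0, 0], [0, 0, 0, 3, 0, 0, 0], [0, 0, 0, 1, 0, 0, 0], [0, 0, 0, 0, 0, 0, 0], [0, 0, 0, 0, 0, 0, 0]])

```text
time_s: 23.1
tool_pos: [0.5014, -0.2125, 0.0473]
tool_rot: [-180.0, 0.0, -161.4]
force: [0.9, 0.3, -3.4]
grip_width: 0.0138
```

Request:
send_rows(plan=[[0, 0, 0, 0.8, 0, 0, 0], [0, 0, 0, 0.4, 0, 0, 0], [0, 0, 0, 0, 0, 0, 0], [0, 0, 0, 0, 0, 0, 0]])

```text
time_s: 23.5
tool_pos: [0.5015, -0.2125, 0.0463]
tool_rot: [-180.0, 0.0, -161.4]
force: [-0.3, 1.3, -2.4]
grip_width: 0.0138
```

Seated to about 0.2 mm. Releasing.

Request:
send_rows(plan=[[20, 0, 0, 0, 0, 0, 0], [25, 0, 0, 0, 0, 0, 0], [40, 0, 0, 0, 0, 0, 0], [60, 0, 0, 0, 0, 0, 0], [60, 0, 0, 0, 0, 0, 0], [60, 0, 0, 0, 0, 0, 0], [60, 0, 0, 0, 0, 0, 0]])

```text
time_s: 24.2
tool_pos: [0.5014, -0.2125, 0.0461]
tool_rot: [180.0, 0.0, -161.4]
force: [0.3, 0.1, -0.8]
grip_width: 0.0556
```

Request:
send_rows(plan=[[60, 0, 0, -10, 0, 0, 0], [60, 0, 0, -25, 0, 0, 0], [60, 0, 0, -40, 0, 0, 0], [60, 0, 0, -40, 0, 0, 0], [60, 0, 0, -40, 0, 0, 0], [60, 0, 0, -25, 0, 0, 0], [60, 0, 0, 0, 0, 0, 0], [60, 0, 0, 0, 0, 0, 0]])

```text
time_s: 25.0
tool_pos: [0.5015, -0.2126, 0.2269]
tool_rot: [-180.0, 0.1, -161.4]
force: [-0.4, 0.3, -0.3]
grip_width: 0.0601
```

```bash
python3 - <<'E'
from h import *
o=env.get_obs();print(o["time_s"],o["tool_pos"],o["force"])
w=env.read_camera("wrist");s=env.read_camera("scene");f=lambda a,z:cv2.resize(a,z,interpolation=cv2.INTER_CUBIC)
a=f(w[60:270,250:400],(400,560));b=f(s[110:260,230:530],(400,200));c=f(s[165:250,240:330],(400,360))
cv2.imwrite("pics/fin.png",np.hstack([a,np.vstack([b,c])])[:,:,::-1])
E
```

```text
25.0 [ 0.50153815 -0.21255507  0.22690655] [-0.37110783  0.2642715  -0.34749861]
```

View pics/fin.png

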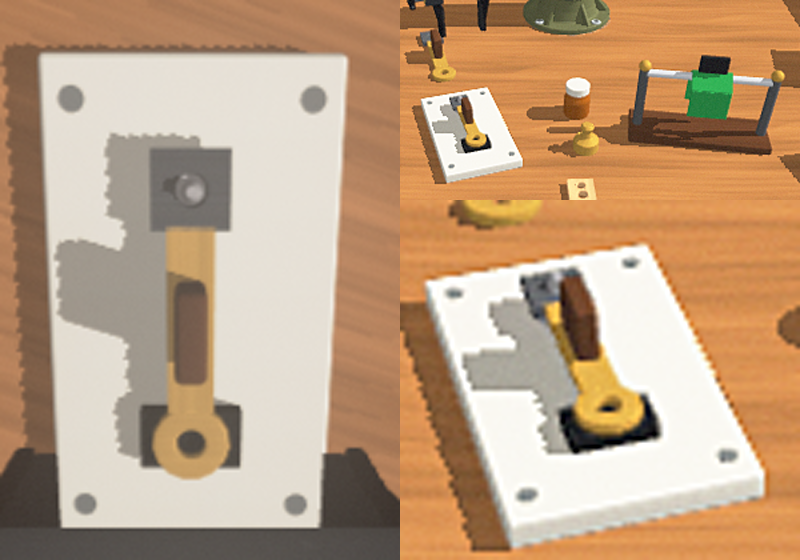

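The pin stands up through the square end, the round end lies on the black rest, the cover hangs on the bar, and the jar and weight have not moved.

```bash
python3 -c "
from cell import env
print(env.sign_off(),env.get_obs()['time_s'])"
```

```text
the job is handed in; nothing more can be done
the job is handed in; nothing more can be done
```

The gauge is set for the next size and the job is handed in. The last move ended at about 25 s of the 67 s allowed.

**What I did**
- **Cover:** I lifted it off the gauge by its fin and hung it astride the rail's bar, about mid-bar.
- **Arm:** I then took the middle-sized arm off the pin, turned it end for end and refitted it. The square end is on the pin and the round end is on the black rest.

**Last checks**
- **Final pictures:** The pin stands up through the square hole, the round end lies on the rest, and the cover hangs level. The jar and weight look unmoved. The knife and most of the sizing plate were outside those last views, but no path crossed them.
- **Height on the pin:** At release the gripper was at 46.1–46.3 mm, the same height as when it picked the arm up (46.3 mm). This matches the arm being fully down.
- **Forces:** They read no more than about 4 N in the readings at the end of each move.

**Disagreement:** One wrist measurement of the pin and hole spacing gave 116–117 mm instead of 120 mm. The cause was a picture taken while the arm was still settling and a poor fix on the pin. I did not use that spacing. The refit used a fresh look down through the hole.

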